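Make up two bun-shaping kits

TASK

Make up two kits from the tools on the wooden board. The square tray gets the large round cutter and the bun stamp, the oblong tray gets the small round cutter and the seed jar: one thing in each compartment, standing upright and flat on the tray's floor, set down and not dropped. The square cutter stays on the board as it is, and the oil bottle is left alone.

Things in the scene. Friction and masses are not known exactly. Their poses are not given: they have to be found in the camera images.
- large_cutter_mid (a point): The large round pastry cutter: a plain upright steel ring, open at both ends, 64 mm outside diameter, wall 3 mm, 56 mm high. The point is on its axis at half height, 28 mm above its underside; z up along the axis. Loose, about 90 g. Starts standing on the wooden board.
- small_cutter_mid (a point): The small round pastry cutter: the same kind of steel ring, 44 mm outside diameter, wall 3 mm, 56 mm high. The point is on its axis at half height, 28 mm above its underside; z up along the axis. Loose, about 60 g. Starts standing on the wooden board.
- stamp_handle (a point): The bun stamp: a white plastic disc 60 mm in diameter and 12 mm thick (up to 16 mm at the middle) with an upright wooden handle of 28 mm diameter on top, 60 mm high in all. The point is on its axis on the handle, 40 mm above its underside (where to hold it); z up along the axis. Loose, about 120 g. Starts on the wooden board.
- seed_jar_mid (a point): The seed jar: a closed upright round jar, brown with the seeds that fill it, with a flat grey steel lid, 52 mm in diameter, 70 mm high. The point is on its axis at half height, 35 mm above its underside; z up along the axis. Loose, about 150 g (varies). Starts on the wooden board.
- square_cutter_mid (a point): The square pastry cutter, which stays where it is on the board: a steel square frame open at both ends, 52 x 52 mm outside, 56 mm high. The point is on its axis at half height, 28 mm above its underside; x and y along its sides. Loose.
- board: The wooden stock board, 250 x 250 mm, 10 mm thick, fixed. Origin at the centre of its underside on the table; x and y along its sides. The five tools stand on it at random, one near each corner (about 80 mm from the middle along both x and y) and one at the middle.
- square_tray: The square steel kit tray, 194 x 194 mm outside, fixed. Walls and the divider are 4 mm thick and reach 12 mm above the table; the floor's upper face is 3 mm above the table. Origin at the centre of its underside; x and y along its sides. One divider along its x axis at y = 0 makes two equal compartments, each 186 mm long in x and 91 mm wide in y, centred at y = +48 mm and y = -48 mm.
- oblong_tray: The oblong steel kit tray, 180 mm long in its x by 92 mm in its y outside, fixed. Walls and the divider are 4 mm thick and reach 12 mm above the table; the floor's upper face is 3 mm above the table. Origin at the centre of its underside. One divider along its y axis at x = 0 makes two equal compartments, each 84 x 84 mm, centred at x = +44 mm and x = -44 mm.
- oil_bottle_mid (a point): A bystander: pale plastic oil bottle with a paper label and yellow cap, 60 mm in diameter, 170 mm high, standing on the table beyond the work. The point is on its axis 85 mm above its underside. Loose.
Not all that is in view belongs to the job. Leave any yellow look-alike of the part that bears seed_jar_mid alone.

How it is judged:
At the end, for the whole second after the job is handed in: Large cutter and stamp in the square tray, small cutter and jar in the oblong one, one per compartment, upright within 0.08 rad, flat on the floor within 4 mm, released, at rest. Square cutter upright within 25 mm, bottle within 30 mm of its start (x of large_cutter_mid in the frame of square_tray between -0.066 and 0.066 m and y of large_cutter_mid in the frame of square_tray between -0.066 and 0.066 m and z of large_cutter_mid in the frame of square_tray between 0.027 and 0.035 m and angle between each of large_cutter_mid, stamp_handle, small_cutter_mid, seed_jar_mid's own z axis and vertical below 0.08 rad and linear speed of each of large_cutter, stamp, small_cutter, seed_jar below 0.02 m/s and angular speed of each of large_cutter, stamp, small_cutter, seed_jar below 0.3 rad/s and x of stamp_handle in the frame of square_tray between -0.068 and 0.068 m and y of stamp_handle in the frame of square_tray between -0.068 and 0.068 m and z of stamp_handle in the frame of square_tray between 0.039 and 0.047 m and ((y of large_cutter_mid in the frame of square_tray above 0 m and y of stamp_handle in the frame of square_tray below 0 m) or (y of large_cutter_mid in the frame of square_tray below 0 m and y of stamp_handle in the frame of square_tray above 0 m)) and x of small_cutter_mid in the frame of oblong_tray between -0.069 and 0.069 m and y of small_cutter_mid in the frame of oblong_tray between -0.025 and 0.025 m and z of small_cutter_mid in the frame of oblong_tray between 0.027 and 0.035 m and x of seed_jar_mid in the frame of oblong_tray between -0.065 and 0.065 m and y of seed_jar_mid in the frame of oblong_tray between -0.021 and 0.021 m and z of seed_jar_mid in the frame of oblong_tray between 0.034 and 0.042 m and ((x of small_cutter_mid in the frame of oblong_tray above 0 m and x of seed_jar_mid in the frame of oblong_tray below 0 m) or (x of small_cutter_mid in the frame of oblong_tray below 0 m and x of seed_jar_mid in the frame of oblong_tray above 0 m)) and distance of square_cutter_mid from where it was at the start of the episode below 0.025 m and angle between each of square_cutter_mid, oil_bottle_mid's own z axis and vertical below 0.1 rad and distance of oil_bottle_mid from where it was at the start of the episode below 0.03 m); the robot touches nothing.
It fails at once if a kit thing is dropped or thrown (moves faster than 0.7 m/s out of the fingers) ((linear speed of large_cutter above 0.7 m/s and contact force between the fingers and large_cutter below 0.01 N) or (linear speed of small_cutter above 0.7 m/s and contact force between the fingers and small_cutter below 0.01 N) or (linear speed of stamp above 0.7 m/s and contact force between the fingers and stamp below 0.01 N) or (linear speed of seed_jar above 0.7 m/s and contact force between the fingers and seed_jar below 0.01 N)).
It fails at once if the square cutter is knocked over or carried off (angle between square_cutter_mid's own z axis and vertical above 0.5 rad or distance of square_cutter_mid from where it was at the start of the episode above 0.05 m).
It fails at once if the oil bottle is knocked over (angle between oil_bottle_mid's own z axis and vertical above 0.5 rad).
It also fails if it takes over 115 s, if anything falls off the work surface, if the arm or the gripper's body presses on something with over 40 N, if the wrist force passes 120 N, or if a joint passes its speed limit or range.

ROBOT

A 6-joint arm with a two-finger parallel gripper is mounted at the origin on the work surface. World frame = base frame: x ahead of the robot, y to its left, z up, the work surface at z = 0. Lengths are in m, angles in rad, forces in N, time in s.
With the tool pointing down it reaches from about 0.3 to 0.75 m from the base axis. Payload 8.5 kg.
Tool frame: the origin (TCP) lies midway between the tips of the shut fingers; the grasp point (between the pads) lies behind it (hold_point_z is the y of the grasp point in the tool frame, in m); y points along the fingers, z is the direction in which the jaws open and shut, and the axes are right-handed (so a half turn about y gives the same grasp; the last joint's range is limited). The gripper opens to 85 mm and grips with 20 to 120 N. Pads are 22 mm wide; open, the fingers measure 114 mm over their backs; the gripper's body (76 mm by 85 mm) begins 54 mm behind the grasp point. The pads swing forward as they close: fully open they stand 13 mm farther back than shut.
Start: joints at [1.039, 0.381, 1.297, -0, 1.464, -0.215], TCP at [0.171, 0.523, 0.231] pointing down, gripper open.
Joint ranges: [-3.11, 3.11], [-0.89, 2.33], [0.22, 2.48], [-1.42, 4.56], [0.17, 2.85], [-2.88, 2.88]. Speed limits (rad/s): [2.39, 2.39, 3.14, 3.14, 3.14, 3.14].

INTERFACE

Orientations are given as a unit quaternion [x, y, z, w].
In Python, from rig import * gives the robot as it stands.
- The arm moves only by the shell command python3 -m handwheel 'ROWS' [FORCE]. ROWS is JSON, a list that holds one entry, the list of rows, each a list of 7 numbers: the shift along the tool's x, y, z normalised to -1 to 1, where 1 is 80 cm, then the turn, a rotation vector about the tool's x, y, z normalised to -1 to 1, where 1 is 180 degrees, then the closure, from 0 (fully open) to 1 (shut). A call has 1 to 12 rows; each row shifts and turns the commanded pose from where the row before left it, along the tool's axes as they then stand; what a row does not reach is not made up. A row lasts 1/10 s, in which the tool goes at most 50 mm and 8.59 degrees, less where a joint would pass 70% of its speed; a pose out of reach is approached as far as the arm can. A call with a number of a shift or a turn outside -1 to 1 is refused whole. A call with a gripper value outside its range is refused whole. The fingers move at their own pace and stop on an object; FORCE is the grip in N (left out, the last holds). Time passes only in rows, so rows that do not move let the fingers close. It gives the time, the measured TCP pose, the force and the opening at its end, in the units of the state.
- get_obs(): the state, without advancing time (a new reading comes with each control period).
- capture(name): name is "scene" or "top"; returns (picture, depth): 480x640x3 uint8, red, green, blue; 480x640 float32, m along the optical axis (not along the pixel's ray), 0 where there is no reading.
- camera_info(name): a dict with "fx", "fy", "cx", "cy" (pixels), "view" (4x4, takes a point from world to camera coordinates). Camera axes: x right, y up, looking along -z (the intrinsics and any distortion apply to the point x, -y, -z); pixel columns grow to the right and rows downward; lengths in m; the calibration is good to about 2 mm. A picture is of the moment at which its call begins. camera_info takes no time and is no camera call.
- job_done(): hands the job in, once; it reports no verdict.
The state is a dict: "t": time; "q": joint angles; "joint_velocities": joint speeds; "effort": joint torques, N m; "eef_pos": TCP position; "tcp_rot": TCP orientation; "wrist_force": force on the tool from outside, world axes, zero at the start; "ft_torque": the same for the moment, N m; "opening": finger opening in m.
Only numpy, scipy, OpenCV 4.12 (cv2) and the standard library are available. Lean on these libraries where they do the work, as an engineer would, in place of code of your own. Each camera call takes 0.05 s, during which the arm holds its last target. There are 200 camera calls.

## Working session

There is one attempt and no reset: what is moved stays moved. The work goes in short steps, Python scripts to look and compute and a shell command to move; the robot and the scene stay as the last step left them, time stands still between calls to the robot, and variables do not carry over. Pictures are saved under pics/ and viewed, about 12 in all and at most 16, crops included, and the job is handed in when it is done.

```bash
ls; mkdir -p pics; cat > h.py <<'E'
from rig import *
import numpy as np, cv2
def cloud(name):
    im,d=capture(name); c=camera_info(name)
    v,u=np.mgrid[0:480,0:640]
    p=np.stack([(u-c['cx'])/c['fx']*d,-(v-c['cy'])/c['fy']*d,-d,np.ones_like(d)],-1)
    w=p@np.linalg.inv(np.array(c['view'])).T
    w=w[...,:3]; w[d==0]=np.nan
    return im,d,w
E
python3 - <<'E'
from h import *
print(get_obs())
for n in('scene','top'):
    c=camera_info(n); print(c)
    im,d,w=cloud(n); cv2.imwrite(f'pics/{n}0.png',im[...,::-1]); np.savez(f'pics/{n}0.npz',im=im,w=w)
E
```

```text
pics
{'t': 0.0, 'q': array([ 1.03866993e+00,  3.81208372e-01,  1.29828215e+00,  2.56028827e-05,
        1.46362040e+00, -2.15294350e-01]), 'joint_velocities': array([ 0.00093101, -0.00024861, -0.00049942,  0.00055328, -0.00126687,
       -0.00092575]), 'effort': array([ 8.16356169e-04, -4.48463881e+01, -2.31276709e+01, -5.48858452e-05,
        4.76699264e-03,  8.24166182e-05]), 'eef_pos': array([0.17119165, 0.52235882, 0.23069793]), 'tcp_rot': array([ 0.69874877, -0.11175439,  0.1113457 , -0.69775586]), 'wrist_force': array([-0.14161884,  0.41925948,  0.30229354]), 'ft_torque': array([-0.02248759, -0.00582172, -0.02249977]), 'opening': 0.08538367909834822}
{'fx': 436.62524606159445, 'fy': 436.62524606159445, 'cx': 321.4036782613296, 'cy': 237.22675885560227, 'view': array([[-0.46757263,  0.88387514,  0.01185623,  0.2774534 ],
       [-0.69037716, -0.3735224 ,  0.61956468,  0.33602903],
       [ 0.55204638,  0.28150622,  0.78485606, -1.31691669],
       [ 0.        ,  0.        ,  0.        ,  1.        ]])}
{'fx': 480.75431450661085, 'fy': 480.75431450661085, 'cx': 323.65522051423216, 'cy': 236.1158876409549, 'view': array([[ 0.00250529, -0.99955593, -0.02969283,  0.00783754],
       [ 0.99198138, -0.00126787,  0.12637774, -0.55684563],
       [-0.12635927, -0.02977134,  0.9915377 , -1.21259375],
       [ 0.        ,  0.        ,  0.        ,  1.        ]])}
```

View pics/top0.png

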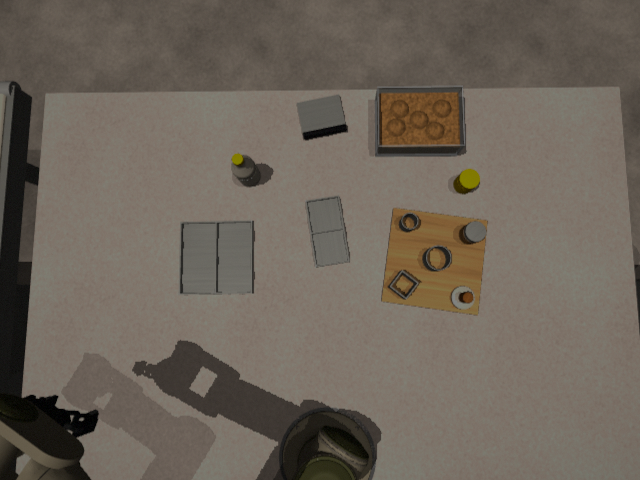

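View pics/scene0.png

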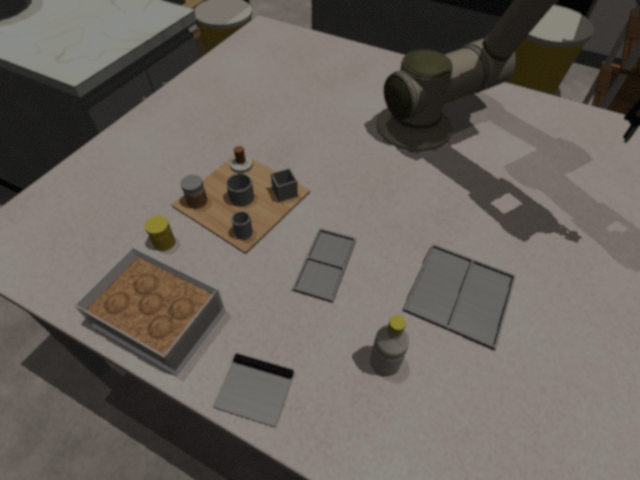

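Top view: small cutter (410,222), jar (474,231), large cutter (436,258), square cutter (404,284) and stamp (462,297). Square tray is at (217,258), oblong tray at (328,231), bottle at (245,170); the yellow look-alike jar is at (467,181). Next, measure.

```bash
cat >> h.py <<'E'
def ray(name,u,v,z):
    c=camera_info(name); M=np.linalg.inv(np.array(c['view']))
    d=M[:3,:3]@[(u-c['cx'])/c['fx'],-(v-c['cy'])/c['fy'],-1]; o=M[:3,3]
    return o+d*(z-o[2])/d[2]
def top_of(w,m,z0,z1):
    "minimum enclosing circle of the cloud points of pixel box m between heights z0 and z1"
    u0,u1,v0,v1=m; p=w[v0:v1,u0:u1].reshape(-1,3); p=p[(p[:,2]>z0)&(p[:,2]<z1)]
    (x,y),r=cv2.minEnclosingCircle(p[:,:2].astype(np.float32)); (rx,ry),s,a=cv2.minAreaRect(p[:,:2].astype(np.float32))
    return dict(n=len(p),circ=np.round([x,y,r],4),rect=np.round([rx,ry,*s,a],4),z=np.round(np.median(p[:,2]),4))
E
python3 - <<'E'
from h import *
T=np.load('pics/top0.npz'); w=T['w']; S=np.load('pics/scene0.npz')['w']
B=dict(small=(394,426,206,240),jar=(455,492,214,250),large=(416,458,238,278),square=(384,424,264,304),stamp=(446,482,282,314))
Z=dict(small=(.058,.08),jar=(.07,.1),large=(.058,.08),square=(.058,.08),stamp=(.06,.085))
BS=dict(small=(228,256,208,244),jar=(178,210,172,212),large=(224,256,170,208),square=(270,300,166,204),stamp=(226,256,142,174))
for k in B: print(k,top_of(w,B[k],*Z[k]),'\n   scene',top_of(S,BS[k],*Z[k]))
print('board z',np.nanmedian(w[285:300,430:445,2]),'floor',np.nanmedian(w[240:280,190:210,2]),'table',np.nanmedian(w[320:340,300:380,2]))
im=T['im'].astype(int); hsv=cv2.cvtColor(T['im'],cv2.COLOR_RGB2HSV)
# trays: grey low saturation regions vs table; rim dark
for n,(u0,u1,v0,v1) in dict(sq=(165,270,208,308),ob=(295,360,185,278)).items():
    zz=w[v0:v1,u0:u1]; m=(zz[...,2]>.007)&(zz[...,2]<.02); p=zz[m][:,:2].astype(np.float32)
    print(n,m.sum(),cv2.minAreaRect(p))
    s=hsv[v0:v1,u0:u1,1]; k=((s<25)*255).astype(np.uint8); k=cv2.morphologyEx(k,cv2.MORPH_CLOSE,np.ones((5,5)))
    c=max(cv2.findContours(k,0,2)[0],key=cv2.contourArea).reshape(-1,2)+[u0,v0]
    q=np.array([ray('top',*x,.008)[:2] for x in c],np.float32); print('  mask',cv2.minAreaRect(q))
k=cv2.inRange(hsv,(8,80,60),(25,255,255));k[:200]=0
c=max(cv2.findContours(k,0,2)[0],key=cv2.contourArea).reshape(-1,2); print('board',cv2.minAreaRect(np.array([ray('top',*x,.01)[:2] for x in c],np.float32)))
print('bottle',top_of(w,(225,265,145,190),.03,.2))
E
```

```text
small {'n': 79, 'circ': array([ 0.5915, -0.2095,  0.0222]), 'rect': array([ 0.5914, -0.2095,  0.0417,  0.0435,  3.8516]), 'z': np.float64(0.0648)} 
   scene {'n': 131, 'circ': array([ 0.5947, -0.2097,  0.0229]), 'rect': array([ 5.9460e-01, -2.0950e-01,  4.3500e-02,  4.3100e-02,  6.2904e+01]), 'z': np.float64(0.0638)}
jar {'n': 352, 'circ': array([ 0.5634, -0.3695,  0.0269]), 'rect': array([ 5.64100e-01, -3.69300e-01,  5.09000e-02,  5.15000e-02,
        8.89291e+01]), 'z': np.float64(0.0798)} 
   scene {'n': 320, 'circ': array([ 0.5655, -0.3685,  0.0272]), 'rect': array([ 0.566 , -0.3683,  0.0517,  0.0511, 24.983 ]), 'z': np.float64(0.0793)}
large {'n': 116, 'circ': array([ 0.4983, -0.2791,  0.0323]), 'rect': array([ 0.4985, -0.2787,  0.0631,  0.061 ,  6.9019]), 'z': np.float64(0.0653)} 
   scene {'n': 175, 'circ': array([ 0.5011, -0.2781,  0.0329]), 'rect': array([ 0.502 , -0.2788,  0.0638,  0.0627,  0.0898]), 'z': np.float64(0.0636)}
square {'n': 119, 'circ': array([ 0.4308, -0.1918,  0.0358]), 'rect': array([ 4.31300e-01, -1.92000e-01,  5.24000e-02,  5.21000e-02,
        5.26155e+0
[... 671 characters left out ...]
0.4925958812236786, 0.2939639687538147), (0.23404067754745483, 0.270515501499176), 1.4110697507858276)
  mask ((0.495178759098053, 0.29889458417892456), (0.21268537640571594, 0.20141711831092834), 1.5182839632034302)
ob 486 ((0.5830140709877014, 0.008821062743663788), (0.1539984494447708, 0.224213108420372), 83.00065612792969)
  mask ((0.5752795934677124, 0.0003536306321620941), (0.1818094700574875, 0.09171418845653534), 8.89346694946289)
board ((0.4963143765926361, -0.2809288203716278), (0.2500420808792114, 0.24991153180599213), 81.95343017578125)
bottle {'n': 652, 'circ': array([0.723 , 0.2103, 0.0303]), 'rect': array([ 0.7209,  0.2084,  0.0532,  0.0594, 40.4295]), 'z': np.float64(0.1137)}
```

```bash
cat >> h.py <<'E'
from scipy.spatial.transform import Rotation as R
def plan(goal,zdir=None):
    "TCP goal -> row totals: shift in tool axes/0.8 and turn/pi so tool y is down and tool z along zdir"
    o=get_obs(); A=R.from_quat(o['tcp_rot'])
    print('t',round(o['t'],2),'tcp',np.round(o['eef_pos'],4),'open',round(o['opening'],4),'F',np.round(o['wrist_force'],1))
    print('shift',np.round(A.inv().apply(np.array(goal)-o['eef_pos'])/.8,4))
    if zdir is not None:
        z=np.array(zdir,float); y=np.array([0,0,-1.]); G=R.from_matrix(np.c_[np.cross(y,z),y,z])
        print('turn',np.round((A.inv()*G).as_rotvec()/np.pi,4))
E
python3 - <<'E'
from h import *
o=get_obs(); print(np.round(R.from_quat(o['tcp_rot']).as_matrix(),3)); print('hold',hold_point_z)
plan([.4,-.347,.2],[0,1,0]); plan([.4,-.347,.2],[0,-1,0]); plan([.4,-.347,.2],[1,0,0]); plan([.4,-.347,.2],[-1,0,0])
im=cv2.imread('pics/top0.png')
cv2.imwrite('pics/trays.png',cv2.resize(im[185:305,160:360],None,fx=4,fy=4,interpolation=cv2.INTER_CUBIC))
E
```

```text
[[ 0.95  -0.001  0.312]
 [-0.312 -0.001  0.95 ]
 [-0.    -1.    -0.001]]
hold -0.0187
t 0.1 tcp [0.1712 0.5224 0.2308] open 0.0849 F [-0.1  0.   0.6]
shift [ 0.6104  0.0394 -0.9435]
turn [ 0.0004 -0.1009 -0.0002]
t 0.1 tcp [0.1712 0.5224 0.2308] open 0.0849 F [-0.1  0.   0.6]
shift [ 0.6104  0.0394 -0.9435]
turn [2.000e-04 8.991e-01 5.000e-04]
t 0.1 tcp [0.1712 0.5224 0.2308] open 0.0849 F [-0.1  0.   0.6]
shift [ 0.6104  0.0394 -0.9435]
turn [4.000e-04 3.991e-01 2.000e-04]
t 0.1 tcp [0.1712 0.5224 0.2308] open 0.0849 F [-0.1  0.   0.6]
shift [ 0.6104  0.0394 -0.9435]
turn [ 2.000e-04 -6.009e-01 -4.000e-04]
```

View pics/trays.png

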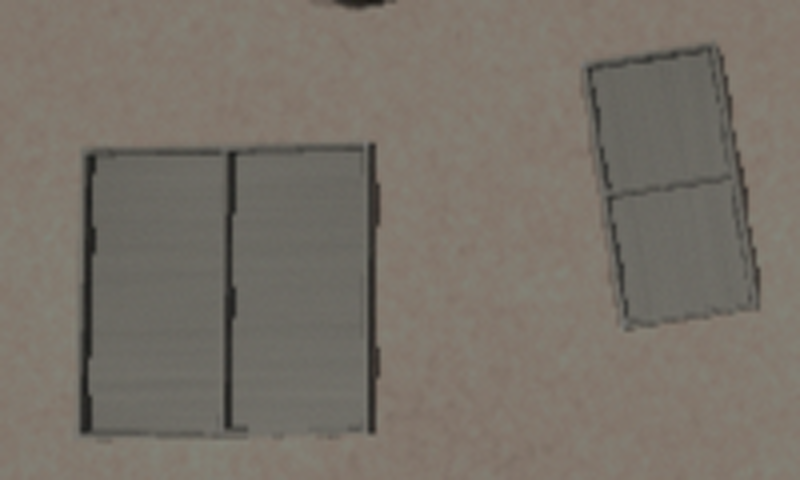

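Square tray corners (pixels) are about (181,222.5), (252.8,221.5), (253.3,293), (180.5,293). Oblong corners are about (306.8,201.3), (339,196.3), (349.5,262), (315.8,267). I'll start moving toward the stamp.

```bash
python3 -m handwheel '[[[0,0,0,0,-0.034,0,0],[0,0,0,0,-0.034,0,0],[0,0,0,0,-0.033,0,0],[0.03,0,-0.03,0,0,0,0],[0.044,0,-0.044,0,0,0,0],[0.044,0,-0.044,0,0,0,0],[0.044,0,-0.044,0,0,0,0],[0.044,0,-0.044,0,0,0,0],[0.044,0,-0.044,0,0,0,0],[0.044,0,-0.044,0,0,0,0],[0,0,-0.06,0,0,0,0],[0,0,-0.06,0,0,0,0]]]' 40
python3 -m handwheel '[[[0,0,-0.06,0,0,0,0],[0,0,-0.06,0,0,0,0],[0,0,-0.06,0,0,0,0],[0,0,-0.06,0,0,0,0],[0,0,-0.06,0,0,0,0],[0,0,-0.06,0,0,0,0],[0,0,-0.06,0,0,0,0],[0,0,-0.06,0,0,0,0],[0,0,-0.06,0,0,0,0],[0,0,-0.06,0,0,0,0],[0,0,-0.04,0,0,0,0],[0,0,0,0,0,0,0]]]'
python3 - <<'E'
from h import *
plan([.4,-.347,.1],[0,1,0]); print(get_obs()['q'])
for c in ([(84,150),(371,146),(373,432),(82,432)],[(587,65),(716,45),(758,308),(623,328)]):
    p=[ray('top',160+u/4-.375,185+v/4-.375,.012)[:2] for u,v in c]; print(np.round(p,3).tolist(),np.mean(p,0))
print([ray('top',160+u/4-.375,185+v/4-.375,.012)[:2] for u,v in ((229,150),(227,430),(609,194),(732,178))])
E
```

```text
t: 1.3
eef_pos: [0.4069, 0.1897, 0.2307]
tcp_rot: [0.707, -0.0, -0.001, -0.707]
wrist_force: [1.1, -0.1, 0.2]
opening: 0.0854
t: 2.5
eef_pos: [0.4064, -0.3239, 0.2303]
tcp_rot: [-0.707, 0.001, -0.001, 0.707]
wrist_force: [0.3, 0.5, 0.3]
opening: 0.0855
t 2.5 tcp [ 0.4064 -0.3239  0.2303] open 0.0855 F [0.3 0.5 0.3]
shift [-0.0078  0.1629 -0.0289]
turn [-0.0001 -0.0011 -0.0003]
[-9.00705331e-01  3.28589555e-01  1.38134920e+00 -4.94679100e-04
  1.43235123e+00 -2.46812108e+00]
[[0.598, 0.392], [0.6, 0.199], [0.411, 0.194], [0.411, 0.386]] [0.50499385 0.29287441]
[[0.655, 0.055], [0.668, -0.031], [0.492, -0.058], [0.479, 0.03]] [ 0.57359721 -0.00080042]
[array([0.59789318, 0.29452383]), array([0.41204483, 0.29012311]), array([0.56785706, 0.04013058]), array([ 0.57841971, -0.04130092])]
```

```bash
python3 -m handwheel '[[[-0.004,0.03,-0.0145,0,0,0,0],[-0.004,0.05,-0.0145,0,0,0,0],[0,0.05,0,0,0,0,0],[0,0.04,0,0,0,0,0],[0,0.03,0,0,0,0,0],[0,0.02,0,0,0,0,0],[0,0.015,0,0,0,0,0],[0,0.013,0,0,0,0,0],[0,0,0,0,0,0,0],[0,0,0,0,0,0,0]]]' 40
python3 - <<'E'
from h import *
plan([.4,-.347,.032],[0,1,0])
im,d,w=cloud('top'); a=im[190:310,360:520,::-1]
im,d,w=cloud('scene'); b=im[120:240,160:320,::-1]
cv2.imwrite('pics/g1.png',cv2.resize(np.vstack([a,b]),None,fx=2.5,fy=2.5))
E
```

```text
t: 3.5
eef_pos: [0.4008, -0.3438, 0.0334]
tcp_rot: [0.707, 0.0, -0.0, -0.707]
wrist_force: [0.3, 0.0, 0.8]
opening: 0.0852
t 3.5 tcp [ 0.4008 -0.3438  0.0334] open 0.0852 F [0.3 0.  0.8]
shift [-0.001   0.0017 -0.004 ]
turn [0.0002 0.0002 0.0001]
```

View pics/g1.png

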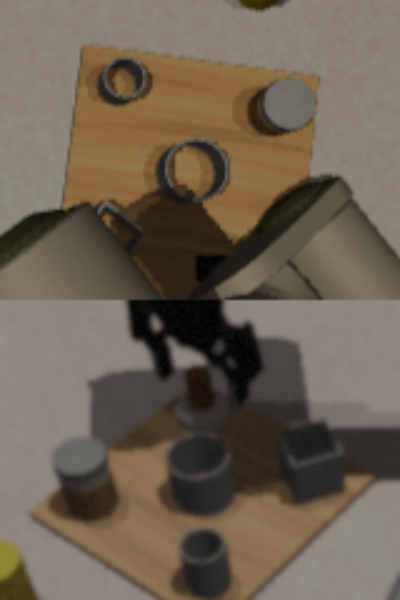

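The stamp handle stands between the open fingers in the scene crop, with nothing else touched. Correct 3 mm, then close.

```bash
python3 -m handwheel '[[[-0.001,0.002,-0.004,0,0,0,0],[0,0,0,0,0,0,0.3],[0,0,0,0,0,0,0.6],[0,0,0,0,0,0,0.8],[0,0,0,0,0,0,1],[0,0,0,0,0,0,1],[0,0,0,0,0,0,1],[0,0,0,0,0,0,1],[0,0,0,0,0,0,1]]]' 40; python3 -m handwheel '[[[0,-0.005,0,0,0,0,1],[0,-0.01,0,0,0,0,1],[0,-0.02,0,0,0,0,1],[0,-0.04,0,0,0,0,1],[0,-0.04,0,0,0,0,1],[0,-0.04,0,0,0,0,1],[0,-0.04,0,0,0,0,1],[0,-0.02,0,0,0,0,1],[0,0,0.02,0,0,0,1],[0,0,0.04,0,0,0,1]]]'
```

```text
t: 4.5
eef_pos: [0.3999, -0.347, 0.0315]
tcp_rot: [0.707, 0.0, -0.0, -0.707]
wrist_force: [-1.0, -0.4, 3.8]
opening: 0.027
t: 5.5
eef_pos: [0.3993, -0.2985, 0.2027]
tcp_rot: [-0.707, 0.001, -0.0, 0.707]
wrist_force: [0.5, 1.1, -1.2]
opening: 0.027
```

```bash
python3 -m handwheel '[[[0.01,0,0.05,0,0,0,1],[0.01,0,0.055,0,0,0,1],[0.01,0,0.055,0,0,0,1],[0.01,0,0.055,0,0,0,1],[0.01,0,0.055,0,0,0,1],[0.01,0,0.055,0,0,0,1],[0.01,0,0.055,0,0,0,1],[0.012,0,0.055,0,0,0,1],[0,0,0.055,0,0,0,1],[0,0,0.055,0,0,0,1],[0,0,0.055,0,0,0,1],[0,0,0.055,0,0,0,1]]]'; python3 -m handwheel '[[[0,0.02,0.055,0,0,0,1],[0,0.03,0.04,0,0,0,1],[0,0.03,0.02,0,0,0,1],[0,0.03,0.01,0,0,0,1],[0,0.03,0,0,0,0,1],[0,0.02,0,0,0,0,1],[0,0.01,0,0,0,0,1],[0,0,0,0,0,0,1],[0,0,0,0,0,0,1]]]'
python3 -c "
from h import *
plan([.465,.341,.0265],[0,1,0])"
```

```text
t: 6.7
eef_pos: [0.4632, 0.2274, 0.2023]
tcp_rot: [0.707, -0.0, -0.001, -0.707]
wrist_force: [0.4, -0.3, -0.8]
opening: 0.0271
t: 7.6
eef_pos: [0.4649, 0.3253, 0.0678]
tcp_rot: [-0.707, -0.0, 0.0, 0.707]
wrist_force: [0.1, -0.0, -0.4]
opening: 0.027
t 7.6 tcp [0.4649 0.3253 0.0678] open 0.027 F [ 0.1 -0.  -0.4]
shift [0.0001 0.0516 0.0196]
turn [-0.0001  0.0002  0.0001]
```

```bash
python3 -m handwheel '[[[0,0.01,0.0196,0,0,0,1],[0,0.015,0,0,0,0,1],[0,0.012,0,0,0,0,1],[0,0.008,0,0,0,0,1],[0,0.004,0,0,0,0,1],[0,0.002,0,0,0,0,1],[0,0.002,0,0,0,0,1],[0,0.001,0,0,0,0,1],[0,0,0,0,0,0,1],[0,0,0,0,0,0,1]]]'
```

```text
t: 8.6
eef_pos: [0.4652, 0.3408, 0.0245]
tcp_rot: [-0.707, -0.0, -0.0, 0.707]
wrist_force: [-0.9, -0.7, 2.9]
opening: 0.0274
```

```bash
python3 -m handwheel '[[[0,0,0,0,0,0,0.7],[0,0,0,0,0,0,0.5],[0,0,0,0,0,0,0.4],[0,0,0,0,0,0,0.4],[0,-0.02,0,0,0,0,0.4],[0,-0.05,0,0,0,0,0.4],[0,-0.05,0,0,0,0,0.2],[0,-0.03,-0.03,0,0,0,0],[0,0,-0.06,0,0,0,0],[0,0,-0.06,0,0,0,0],[0,0,-0.06,0,0,0,0],[0,0,-0.06,0,0,0,0]]]'; python3 -m handwheel '[[[0.005,0,-0.06,0,0,0,0],[0.005,0,-0.06,0,0,0,0],[0.005,0,-0.06,0,0,0,0],[0.005,0,-0.06,0,0,0,0],[0.005,0,-0.06,0,0,0,0],[0.005,0,-0.06,0,0,0,0],[0.005,0,-0.06,0,0,0,0],[0.005,0,-0.04,0,0,0,0],[0,0,-0.02,0,0,0,0],[0,0,0,0,0,0,0]]]'
python3 -c "
from h import *
plan([.4998,-.2787,.018],[0,1,0])
im,d,w=cloud('top'); cv2.imwrite('pics/p1.png',im[180:320,150:500,::-1].repeat(2,0).repeat(2,1)); print(top_of(w,(190,240,200,300),.05,.08))
im,d,w=cloud('scene');print(top_of(w,(390,540,220,360),.05,.08))"
```

```text
t: 9.8
eef_pos: [0.4648, 0.1232, 0.1442]
tcp_rot: [-0.707, -0.001, 0.0, 0.707]
wrist_force: [1.3, -0.2, -0.7]
opening: 0.0854
t: 10.8
eef_pos: [0.4971, -0.2604, 0.1437]
tcp_rot: [-0.707, 0.001, -0.0, 0.707]
wrist_force: [-0.8, 0.3, -0.4]
opening: 0.0855
t 10.8 tcp [ 0.4971 -0.2604  0.1437] open 0.0855 F [-0.8  0.3 -0.4]
shift [ 0.0034  0.1572 -0.0228]
turn [-0.0001 -0.0005 -0.0001]
{'n': 86, 'circ': array([0.4641, 0.3394, 0.0138]), 'rect': array([4.64500e-01, 3.36300e-01, 2.11000e-02, 2.59000e-02, 8.79251e+01]), 'z': np.float64(0.0623)}
{'n': 164, 'circ': array([0.5996, 0.2955, 0.1526]), 'rect': array([6.00200e-01, 2.97600e-01, 2.72000e-02, 3.04500e-01, 7.19174e+01]), 'z': np.float64(0.0623)}
```

View pics/p1.png

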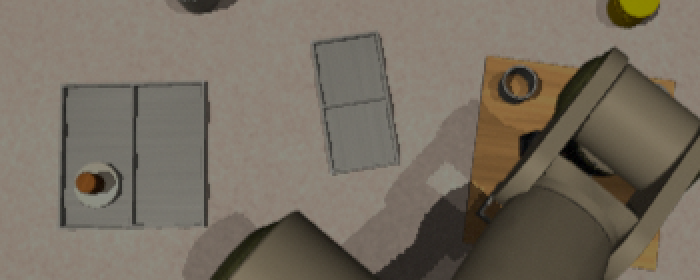

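The stamp stands upright in the left compartment: disc centre at crop (98,185), handle top at 62 mm (63 expected). Next, the large cutter.

```bash
python3 -m handwheel '[[[0.0034,0,-0.0228,0,0,0,0],[0,0,0,0,0,0,0],[0,0.03,0,0,0,0,0],[0,0.03,0,0,0,0,0],[0,0.03,0,0,0,0,0],[0,0.03,0,0,0,0,0],[0,0.02,0,0,0,0,0],[0,0.01,0,0,0,0,0],[0,0.007,0,0,0,0,0],[0,0,0,0,0,0,0]]]'; python3 -m handwheel '[[[0,0,0,0,0,0,0.2],[0,0,0,0,0,0,0.3],[0,0,0,0,0,0,0.4],[0,0,0,0,0,0,1],[0,0,0,0,0,0,1],[0,0,0,0,0,0,1],[0,0,0,0,0,0,1]]]' 40
```

```text
t: 11.9
eef_pos: [0.5001, -0.2768, 0.0186]
tcp_rot: [-0.707, -0.0, 0.0, 0.707]
wrist_force: [-0.7, 0.2, 0.3]
opening: 0.0856
t: 12.6
eef_pos: [0.5005, -0.2776, 0.0195]
tcp_rot: [0.707, 0.001, 0.0, -0.707]
wrist_force: [-0.6, 1.1, 6.3]
opening: 0.0619
```

```bash
python3 -m handwheel '[[[0,-0.005,0,0,0,0,1],[0,-0.01,0,0,0,0,1],[0,-0.02,0,0,0,0,1],[0,-0.04,0,0,0,0,1],[0,-0.04,0,0,0,0,1],[0,-0.03,0.01,0,0,0,1],[0,-0.015,0.03,0,0,0,1],[0,0,0.05,0,0,0,1],[0.008,0,0.055,0,0,0,1],[0.008,0,0.055,0,0,0,1],[0.008,0,0.055,0,0,0,1],[0.008,0,0.055,0,0,0,1]]]'; python3 -m handwheel '[[[0.008,0,0.055,0,0,0,1],[0.008,0,0.055,0,0,0,1],[0.0076,0,0.055,0,0,0,1],[0,0,0.055,0,0,0,1],[0,0,0.05,0,0,0,1],[0,0.02,0.045,0,0,0,1],[0,0.03,0.02,0,0,0,1],[0,0.03,0.01,0,0,0,1],[0,0.02,0,0,0,0,1],[0,0.01,0,0,0,0,1],[0,0,0,0,0,0,1]]]'
python3 -c "
from h import *
plan([.545,.245,.0125],[0,1,0])"
```

```text
t: 13.8
eef_pos: [0.5254, -0.0276, 0.1471]
tcp_rot: [0.707, 0.0, 0.0, -0.707]
wrist_force: [-0.2, -0.4, -1.5]
opening: 0.0622
t: 14.9
eef_pos: [0.5439, 0.2464, 0.058]
tcp_rot: [0.707, -0.0, -0.001, -0.707]
wrist_force: [-0.2, 1.0, -0.9]
opening: 0.062
t 14.9 tcp [0.5439 0.2464 0.058 ] open 0.062 F [-0.2  1.  -0.9]
shift [ 0.0014  0.0569 -0.0017]
turn [ 0.0001  0.0001 -0.0005]
```

```bash
python3 -m handwheel '[[[0.001,0.015,-0.0017,0,0,0,1],[0,0.015,0,0,0,0,1],[0,0.012,0,0,0,0,1],[0,0.007,0,0,0,0,1],[0,0.004,0,0,0,0,1],[0,0.002,0,0,0,0,1],[0,0.002,0,0,0,0,1],[0,0.001,0,0,0,0,1],[0,0,0,0,0,0,1],[0,0,0,0,0,0,1]]]'
```

```text
t: 15.9
eef_pos: [0.5452, 0.2453, 0.0126]
tcp_rot: [-0.707, -0.0, -0.0, 0.707]
wrist_force: [-1.4, -0.1, 2.1]
opening: 0.0623
```

```bash
python3 -m handwheel '[[[0,0,0,0,0,0,0.2],[0,0,0,0,0,0,0.1],[0,0,0,0,0,0,0],[0,0,0,0,0,0,0],[0,-0.02,0,0,0,0,0],[0,-0.05,0,0,0,0,0],[0,-0.05,0,0,0,0,0],[0,-0.03,-0.03,0,0,0,0],[0.01,-0.01,-0.06,0,0,0,0],[0.01,0,-0.06,0,0,0,0],[0.01,0,-0.06,0,0,0,0],[0.01,0,-0.06,0,0,0,0]]]'; python3 -m handwheel '[[[0.01,0,-0.06,0,0,0,0],[0.01,0,-0.06,0,0,0,0],[0,0,-0.06,0,0,0,0],[0,0,-0.06,0,0,0,0],[0,0,-0.04,0,0,0,0],[0,0,-0.019,0,0,0,0],[0,0,0,0,0,0,0],[0,0,0,0,0,0,0]]]'
python3 -c "
from h import *
plan([.593,-.2096,.02],[0,1,0])
im,d,w=cloud('top'); print(top_of(w,(190,262,200,310),.05,.058),top_of(w,(220,262,200,310),.05,.058)); print('small',top_of(w,(394,426,206,240),.058,.08))
im,d,w=cloud('scene');print('small',top_of(w,(228,256,208,244),.058,.08)); print(top_of(w,(400,540,240,300),.05,.058))"
```

```text
t: 17.1
eef_pos: [0.5772, 0.0275, 0.1403]
tcp_rot: [-0.707, -0.0, 0.0, 0.707]
wrist_force: [0.7, -0.0, -0.4]
opening: 0.0858
t: 17.9
eef_pos: [0.5933, -0.2087, 0.14]
tcp_rot: [-0.707, -0.0, 0.001, 0.707]
wrist_force: [0.4, -0.6, -1.0]
opening: 0.0857
t 17.9 tcp [ 0.5933 -0.2087  0.14  ] open 0.0857 F [ 0.4 -0.6 -1. ]
shift [-0.0003  0.15   -0.0013]
turn [-0.0002  0.0004 -0.0001]
{'n': 61, 'circ': array([0.5074, 0.2777, 0.0781]), 'rect': array([ 0.518 ,  0.2835,  0.0609,  0.1528, 31.3091]), 'z': np.float64(0.055)} {'n': 52, 'circ': array([0.5429, 0.2456, 0.0321]), 'rect': array([ 0.5419,  0.244 ,  0.0602,  0.0611, 25.4177]), 'z': np.float64(0.055)}
small {'n': 1, 'circ': array([ 6.091e-01, -2.013e-01,  1.000e-04]), 'rect': array([ 0.6091, -0.2013,  0.    ,  0.    ,  0.    ]), 'z': np.float64(0.0661)}
small {'n': 138, 'circ': array([ 0.5952, -0.2092,  0.023 ]), 'rect': array([ 0.5949, -0.2089,  0.0435,  0.0437,  0.6117]), 'z': np.float64(0.0638)}
{'n': 194, 'circ': array([0.5194, 0.2879, 0.0815]), 'rect': array([ 0.511 ,  0.2784,  0.0623,  0.1595, 47.7938]), 'z': np.float64(0.0544)}
```

```bash
python3 -m handwheel '[[[0,0.03,-0.0012,0,0,0,0],[0,0.035,0,0,0,0,0],[0,0.035,0,0,0,0,0],[0,0.025,0,0,0,0,0],[0,0.015,0,0,0,0,0],[0,0.0075,0,0,0,0,0],[0,0,0,0,0,0,0.3],[0,0,0,0,0,0,0.4],[0,0,0,0,0,0,0.6],[0,0,0,0,0,0,1],[0,0,0,0,0,0,1],[0,0,0,0,0,0,1]]]' 40; python3 -m handwheel '[[[0,0,0,0,0,0,1],[0,0,0,0,0,0,1],[0,0,0,0,0,0,1]]]'
```

```text
t: 19.2
eef_pos: [0.5938, -0.2111, 0.0234]
tcp_rot: [0.707, 0.001, 0.001, -0.707]
wrist_force: [-0.2, 0.9, 6.5]
opening: 0.0434
t: 19.5
eef_pos: [0.5939, -0.2111, 0.0234]
tcp_rot: [0.707, 0.001, 0.001, -0.707]
wrist_force: [-0.9, 1.1, 7.7]
opening: 0.0429
```

```bash
python3 -m handwheel '[[[0,-0.005,0,0,0,0,1],[0,-0.01,0,0,0,0,1],[0,-0.02,0,0,0,0,1],[0,-0.03,0,0,0,0,1],[0,-0.03,0.01,0,0,0,1],[0,-0.015,0.03,0,0,0,1],[0.007,0,0.05,0,0,0,1],[0.007,0,0.055,0,0,0,1],[0.007,0,0.05,0,0,0,1],[0.007,0,0.04,0,0,0,1],[0.001,0.01,0.025,0,0,0,1],[0,0.02,0.0125,0,0,0,1]]]'; python3 -m handwheel '[[[0,0.02,0,0,0,0,1],[0,0.015,0,0,0,0,1],[0,0.01,0,0,0,0,1],[0,0,0,0,0,0,1],[0,0,0,0,0,0,1]]]'
python3 -c "
from h import *
plan([.617,.007,.0164],[0,1,0])"
```

```text
t: 20.7
eef_pos: [0.617, 0.0091, 0.0875]
tcp_rot: [0.707, 0.002, 0.0, -0.707]
wrist_force: [-0.1, -0.9, -0.3]
opening: 0.0433
t: 21.2
eef_pos: [0.6167, 0.0068, 0.0506]
tcp_rot: [0.707, 0.0, 0.0, -0.707]
wrist_force: [0.4, 0.1, -1.2]
opening: 0.0431
t 21.2 tcp [0.6167 0.0068 0.0506] open 0.0431 F [ 0.4  0.1 -1.2]
shift [0.0004 0.0428 0.0002]
turn [0.     0.     0.0002]
```

```bash
python3 -m handwheel '[[[0,0.012,0,0,0,0,1],[0,0.012,0,0,0,0,1],[0,0.009,0,0,0,0,1],[0,0.005,0,0,0,0,1],[0,0.003,0,0,0,0,1],[0,0.001,0,0,0,0,1],[0,0.001,0,0,0,0,1],[0,0.001,0,0,0,0,1],[0,0,0,0,0,0,1],[0,0,0,0,0,0,1]]]'
```

```text
t: 22.2
eef_pos: [0.6164, 0.0072, 0.0164]
tcp_rot: [0.707, 0.001, 0.0, -0.707]
wrist_force: [-5.6, 0.8, 9.5]
opening: 0.0436
```

```bash
python3 -m handwheel '[[[0,0,0,0,0,0,0.4],[0,0,0,0,0,0,0.35],[0,0,0,0,0,0,0.25],[0,0,0,0,0,0,0.2],[0,-0.02,0,0,0,0,0.2],[0,-0.05,0,0,0,0,0.2],[0,-0.05,0,0,0,0,0.1],[0,-0.04,-0.03,0,0,0,0],[-0.01,-0.01,-0.06,0,0,0,0],[-0.01,0,-0.06,0,0,0,0],[-0.015,0,-0.06,0,0,0,0],[-0.015,0,-0.06,0,0,0,0]]]'; python3 -m handwheel '[[[-0.015,0,-0.06,0,0,0,0],[0,0,-0.06,0,0,0,0],[0,0,-0.05,0,0,0,0],[0,0,-0.03,0,0,0,0],[0,0,0,0,0,0,0],[0,0,0,0,0,0,0]]]'
python3 - <<'E'
from h import *
plan([.5645,-.369,.025],[0,1,0])
im,d,w=cloud('top'); print('small',top_of(w,(295,360,185,278),.05,.07)); a=im[180:320,150:390,::-1]
im,d,w=cloud('scene'); print('small',top_of(w,(300,360,200,300),.05,.07)); print('jar',top_of(w,(178,210,172,212),.07,.1)); b=im[140:320,160:540,::-1]
cv2.imwrite('pics/p2.png',cv2.resize(b,None,fx=2,fy=2))
E
```

```text
t: 23.4
eef_pos: [0.5759, -0.2106, 0.151]
tcp_rot: [0.707, 0.0, -0.0, -0.707]
wrist_force: [0.4, -0.3, 0.4]
opening: 0.0852
t: 24.0
eef_pos: [0.5644, -0.3687, 0.1504]
tcp_rot: [-0.707, 0.0, 0.0, 0.707]
wrist_force: [0.1, 0.4, 0.1]
opening: 0.0854
t 24.0 tcp [ 0.5644 -0.3687  0.1504] open 0.0854 F [0.1 0.4 0.1]
shift [ 0.0002  0.1568 -0.0005]
turn [-0.0003 -0.     -0.0002]
small {'n': 77, 'circ': array([0.6142, 0.0072, 0.0222]), 'rect': array([0.6141, 0.0069, 0.0427, 0.0414, 2.0713]), 'z': np.float64(0.0587)}
small {'n': 151, 'circ': array([0.6175, 0.0085, 0.0227]), 'rect': array([6.18000e-01, 8.90000e-03, 4.32000e-02, 4.26000e-02, 2.84549e+01]), 'z': np.float64(0.0568)}
jar {'n': 316, 'circ': array([ 0.5636, -0.3692,  0.0289]), 'rect': array([ 0.5654, -0.3688,  0.0533,  0.0505, 23.0565]), 'z': np.float64(0.0792)}
```

View pics/p2.png

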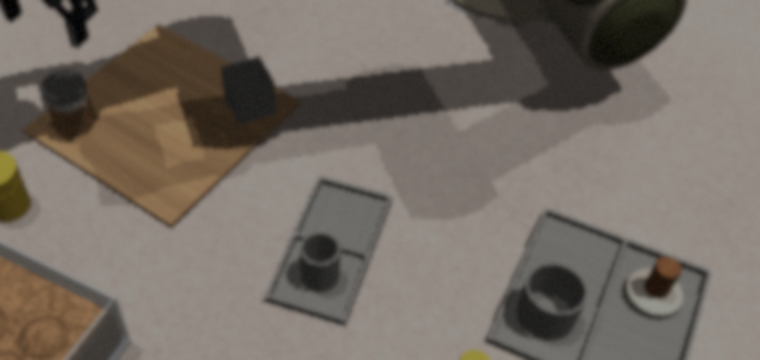

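The small cutter stands upright in the far oblong compartment at crop (320,265). The large cutter (552,300) and stamp (657,285) are in the square tray, and the square cutter is unmoved. Now the jar.

```bash
python3 -m handwheel '[[[0,0.03,-0.0005,0,0,0,0],[0,0.035,0,0,0,0,0],[0,0.035,0,0,0,0,0],[0,0.025,0,0,0,0,0],[0,0.02,0,0,0,0,0],[0,0.01,0,0,0,0,0],[0,0,0,0,0,0,0.2],[0,0,0,0,0,0,0.35],[0,0,0,0,0,0,0.5],[0,0,0,0,0,0,1],[0,0,0,0,0,0,1],[0,0,0,0,0,0,1]]]' 45; python3 -m handwheel '[[[0,0,0,0,0,0,1],[0,0,0,0,0,0,1],[0,0,0,0,0,0,1]]]'
```

```text
t: 25.3
eef_pos: [0.5652, -0.3695, 0.0284]
tcp_rot: [0.708, 0.001, 0.001, -0.707]
wrist_force: [1.5, 1.7, 5.2]
opening: 0.0512
t: 25.6
eef_pos: [0.5652, -0.3695, 0.0284]
tcp_rot: [0.708, 0.001, 0.001, -0.707]
wrist_force: [0.6, 2.0, 6.8]
opening: 0.0511
```

```bash
python3 -m handwheel '[[[0,-0.005,0,0,0,0,1],[0,-0.01,0,0,0,0,1],[0,-0.02,0,0,0,0,1],[0,-0.03,0,0,0,0,1],[0,-0.035,0,0,0,0,1],[0,-0.02,0.02,0,0,0,1],[0,0,0.04,0,0,0,1],[-0.007,0,0.05,0,0,0,1],[-0.007,0,0.055,0,0,0,1],[-0.01,0,0.055,0,0,0,1],[-0.01,0,0.055,0,0,0,1],[-0.01,0,0.055,0,0,0,1]]]'; python3 -m handwheel '[[[0,0,0.05,0,0,0,1],[0,0,0.04,0,0,0,1],[0,0.01,0.023,0,0,0,1],[0,0.02,0.01,0,0,0,1],[0,0.02,0,0,0,0,1],[0,0.02,0,0,0,0,1],[0,0.01,0,0,0,0,1],[0,0,0,0,0,0,1],[0,0,0,0,0,0,1]]]'
python3 -c "
from h import *
plan([.53,-.007,.0214],[0,1,0])"
```

```text
t: 26.8
eef_pos: [0.528, -0.1026, 0.123]
tcp_rot: [-0.707, -0.0, 0.0, 0.707]
wrist_force: [0.6, 0.3, -1.4]
opening: 0.0516
t: 27.7
eef_pos: [0.5293, -0.0067, 0.0595]
tcp_rot: [0.707, 0.0, 0.0, -0.707]
wrist_force: [0.1, -0.9, -1.7]
opening: 0.051
t 27.7 tcp [ 0.5293 -0.0067  0.0595] open 0.051 F [ 0.1 -0.9 -1.7]
shift [ 0.0009  0.0476 -0.0003]
turn [0.     0.0002 0.0002]
```

```bash
python3 -m handwheel '[[[0,0.012,0,0,0,0,1],[0,0.012,0,0,0,0,1],[0,0.01,0,0,0,0,1],[0,0.006,0,0,0,0,1],[0,0.003,0,0,0,0,1],[0,0.002,0,0,0,0,1],[0,0.001,0,0,0,0,1],[0,0.001,0,0,0,0,1],[0,0.001,0,0,0,0,1],[0,0,0,0,0,0,1],[0,0,0,0,0,0,1]]]'
```

```text
t: 28.8
eef_pos: [0.5294, -0.0069, 0.0214]
tcp_rot: [0.707, 0.001, 0.0, -0.707]
wrist_force: [-2.0, -0.5, 6.1]
opening: 0.0513
```

Contact (6 N). I'll release, lift, move clear toward −y and check.

```bash
python3 -m handwheel '[[[0,0,0,0,0,0,0.35],[0,0,0,0,0,0,0.3],[0,0,0,0,0,0,0.15],[0,0,0,0,0,0,0.1],[0,-0.02,0,0,0,0,0.1],[0,-0.05,0,0,0,0,0.1],[0,-0.05,0,0,0,0,0],[0,-0.05,-0.03,0,0,0,0],[-0.02,-0.04,-0.06,0,0,0,0],[-0.02,0,-0.06,0,0,0,0],[-0.02,0,-0.06,0,0,0,0],[-0.02,0,-0.06,0,0,0,0]]]'; python3 -m handwheel '[[[0,0,-0.06,0,0,0,0],[0,0,-0.06,0,0,0,0],[0,0,-0.03,0,0,0,0],[0,0,0,0,0,0,0],[0,0,0,0,0,0,0]]]'
python3 - <<'E'
from h import *
print(np.round(get_obs()['eef_pos'],3))
it,d,w=cloud('top'); i2,d,s=cloud('scene'); cv2.imwrite('pics/p3.png',np.vstack([it[140:320,150:500],i2[140:380,160:510]])[...,::-1].repeat(1,0))
def tr(p,c,a): a=np.radians(a); x,y=np.array(p)-c; return np.round([x*np.cos(a)+y*np.sin(a),-x*np.sin(a)+y*np.cos(a)],4)
SQ=((.505,.293),1.3); OB=((.574,0),8.9)
for n,m,z,t in (('stamp',(190,217,200,310),(.05,.08),SQ),('large',(220,262,200,310),(.05,.058),SQ),('small',(300,350,190,226),(.05,.062),OB),('jar',(300,355,220,268),(.06,.09),OB),('square',(384,424,264,304),(.058,.08),None),('bottle',(225,265,145,190),(.03,.2),None)):
    r=top_of(w,m,*z); print(n,r['circ'],r['z'],r['n'], tr(r['circ'][:2],*t) if t else '')
E
```

```text
t: 30.0
eef_pos: [0.4676, -0.2149, 0.1835]
tcp_rot: [0.707, 0.0, -0.0, -0.707]
wrist_force: [1.0, -0.5, -0.5]
opening: 0.0851
t: 30.5
eef_pos: [0.4683, -0.333, 0.1828]
tcp_rot: [-0.707, 0.0, 0.0, 0.707]
wrist_force: [-1.1, -0.3, -0.9]
opening: 0.0857
[ 0.468 -0.333  0.183]
stamp [0.4642 0.3398 0.0137] 0.0624 85 [-0.0397  0.0477]
large [0.5426 0.2448 0.0326] 0.0545 67 [ 0.0365 -0.049 ]
small [0.6137 0.0073 0.0222] 0.0581 61 [0.0404 0.0011]
jar [0.5487 0.0015 0.0491] 0.0726 343 [-0.0248  0.0054]
square [ 0.4304 -0.1924  0.0353] 0.066 116 
bottle [0.7238 0.2104 0.0302] 0.1133 650
```

View pics/p3.png

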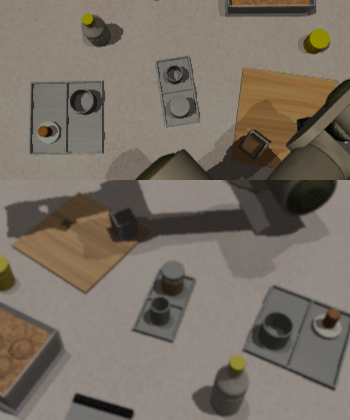

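All four look in place: jar lid at top crop (180,106), small cutter (177,74), large cutter (84,101) and stamp (46,131). Two of those mask ranges were contaminated or cut off, so I'll re-check them.

```bash
python3 - <<'E'
from h import *
it,d,w=cloud('top'); i2,d,s=cloud('scene')
c,sn=np.cos(np.radians(8.9)),np.sin(np.radians(8.9))
for n,m,z in (('jar',(300,355,220,268),(.066,.09)),('large',(220,262,200,310),(.052,.075)),('small',(300,350,190,226),(.052,.075))):
    r=top_of(w,m,*z); u0,u1,v0,v1=m; p=w[v0:v1,u0:u1].reshape(-1,3); p=p[(p[:,2]>z[0])&(p[:,2]<z[1])]
    k=np.linalg.lstsq(np.c_[p[:,:2]-p[:,:2].mean(0),np.ones(len(p))],p[:,2],rcond=None)[0]
    x,y=r['circ'][:2]-[.574,0]; print(n,r['circ'],r['z'],'tilt',np.round(k[:2],3),'ob',round(x*c+y*sn,4),round(y*c-x*sn,4))
print('scene jar',top_of(s,(300,360,210,300),.066,.09)['circ'],'v',np.abs(get_obs()['joint_velocities']).max())
E
```

```text
jar [ 0.5268 -0.0066  0.0261] 0.0726 tilt [-0.013 -0.019] ob -0.0477 0.0008
large [0.5427 0.2455 0.0322] 0.0581 tilt [-0.021 -0.019] ob 0.0071 0.2474
small [0.6139 0.0075 0.022 ] 0.0578 tilt [ 0.002 -0.013] ob 0.0406 0.0012
scene jar [ 0.5296 -0.0055  0.0271] v 0.004065581728789293
```

```bash
python3 -c "
from rig import *
print(job_done())"
```

```text
the job is handed in; nothing more can be done
None
```

I made up both kits and handed the job in at about 31 s of the 115 s allowed. The hand-in reports no verdict.

| Thing | Tray | Position in tray frame (x, y), mm | Top height measured (expected), mm |
|---|---|---|---|
| Stamp | square | −40, +48 | 62 (63) |
| Large cutter | square | +37, −49 | 58 (59) |
| Small cutter | oblong | +41, +1 | 58 (59) |
| Seed jar | oblong | −48, +1 | 73 (73) |

- **Upright:** the fitted tilts of the jar and both cutters were under 0.03 rad. I did not fit a tilt for the stamp; I judged it upright from its height and the pictures.
- **Left alone:** the square cutter and the bottle measured within about 1 mm of where they started. The gripper was open and clear of everything.
- **Disagreements:**
  - The two cameras differ by 2–3 mm in x.
  - One mask run put the jar about 2 cm off, because it also caught the small cutter. It also read the large cutter's top at 54.5 mm, because the height range was cut off. Corrected masks gave the values above.
  - The small cutter's set-down showed about 6 N sideways, but it stood flat when I looked afterwards.

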